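# Kit the tested power boards into the tray

## Task

Pack the three good power boards into the black tray: each goes into the bay whose floor plate has the colour of its terminal blocks, lying flat on the plate inside the bay walls, set down gently, not dropped. Leave the board with the red sticker and the unfinished board without terminal blocks where they lie, and do not push the multimeter or the bottle about.

Things in the scene. Friction and masses are not known exactly. Their poses are not given: they have to be found in the camera images.
- board_green: Loose 90 g power board: amber, 68 (x) by 50 mm (y), top 8 mm above its underside (chips to 10). Mid-board a dark transformer, yellow on its y sides, 28 (x) by 26 mm (y), 8 to 38 mm up: hold it by this, across y. A green terminal block, 15 by 46 mm, top 19 mm up, at each short end. Origin: underside centre, z up. Same either way round.
- board_blue: Loose 90 g power board: amber, 68 (x) by 50 mm (y), top 8 mm above its underside (chips to 10). Mid-board a dark transformer, yellow on its y sides, 28 (x) by 26 mm (y), 8 to 38 mm up: hold it by this, across y. A blue terminal block, 15 by 46 mm, top 19 mm up, at each short end. Origin: underside centre, z up. Same either way round.
- board_white: Loose 90 g power board: amber, 68 (x) by 50 mm (y), top 8 mm above its underside (chips to 10). Mid-board a dark transformer, yellow on its y sides, 28 (x) by 26 mm (y), 8 to 38 mm up: hold it by this, across y. A white terminal block, 15 by 46 mm, top 19 mm up, at each short end. Origin: underside centre, z up. Same either way round.
- pad_green: Fixed green floor plate 62 (x) by 80 (y) by 2 mm in a bay of the fixed black tray, for the green-terminal board. Origin: underside centre, 4 mm above the bench. Bay 66 (x) by 84 mm (y) inside, centred on the plate; a board fits with its x along the plate's y. Three bays in a row along y, 88 mm apart, colours in any order; walls 4 mm thick, tops 10 mm above the origin.
- pad_blue: Fixed blue floor plate 62 (x) by 80 (y) by 2 mm in a bay of the fixed black tray, for the blue-terminal board. Origin: underside centre, 4 mm above the bench. Bay 66 (x) by 84 mm (y) inside, centred on the plate; a board fits with its x along the plate's y. Three bays in a row along y, 88 mm apart, colours in any order; walls 4 mm thick, tops 10 mm above the origin.
- pad_white: Fixed white floor plate 62 (x) by 80 (y) by 2 mm in a bay of the fixed black tray, for the white-terminal board. Origin: underside centre, 4 mm above the bench. Bay 66 (x) by 84 mm (y) inside, centred on the plate; a board fits with its x along the plate's y. Three bays in a row along y, 88 mm apart, colours in any order; walls 4 mm thick, tops 10 mm above the origin.
- reject: Loose 90 g power board: amber, 68 (x) by 50 mm (y), top 8 mm above its underside (chips to 10). Mid-board a dark transformer, yellow on its y sides, 28 (x) by 26 mm (y), 8 to 38 mm up: hold it by this, across y. Green terminal blocks too (tops 19 mm up), but a red 22 mm sticker on the transformer: failed, stays out. Origin: underside centre, z up. Same either way round.
- unfinished: Loose 90 g power board: amber, 68 (x) by 50 mm (y), top 8 mm above its underside (chips to 10). Mid-board a dark transformer, yellow on its y sides, 28 (x) by 26 mm (y), 8 to 38 mm up: hold it by this, across y. No terminal blocks, only bare solder pads at its ends: unfinished, stays out. Origin: underside centre, z up. Same either way round.
- multimeter: Yellow multimeter lying on its back, 160 mm (its x) by 80 mm (its y), 44 mm high with its dial; loose bystander. Origin: centre of the underside.
- bottle: Red squeeze bottle with white spout and paper label, 52 mm in diameter, 142 mm high, standing; loose bystander. Origin: centre of the underside.
Not all that is in view belongs to the job. What is meant by the pad_green is not pink or yellow, and is the smaller of those in its own colour.

How it is judged:
By the outcome, as a careful person would: the job done as asked, in the order asked, and still so for the second after the job is handed in, with the robot touching nothing.
It also fails if it takes over 83 s, if anything falls off the work surface, if the arm or the gripper's body presses on something with over 40 N, if the wrist force passes 120 N, or if a joint passes its speed limit or range.

## Robot

A 6-joint arm with a two-finger parallel gripper is mounted at the origin on the work surface. World frame = base frame: x ahead of the robot, y to its left, z up, the work surface at z = 0. Lengths are in m, angles in rad, forces in N, time in s.
With the tool pointing down it reaches from about 0.35 to 0.775 m from the base axis. Payload 5.5 kg.
Tool frame: the origin (TCP) lies at the very end of the fingers, on their centre line; the grasp point (between the pads) lies 19 mm behind it; z points along the fingers, y is the line along which they close (so a half turn about z gives the same grasp; the last joint's range is limited). The gripper opens to 85 mm and grips with 20 to 120 N. Pads are 22 mm wide; open, the fingers measure 114 mm over their backs; the gripper's body (76 mm by 85 mm) begins 54 mm behind the grasp point. The pads swing forward as they close: fully open they stand 13 mm farther back than shut.
Start: joints at [-1.283, 0.313, 0.046, 1.304, 0, 1.431], TCP at [0.239, -0.523, 0.231] pointing down, gripper open.
Joint ranges: [-2.76, 2.76], [-0.86, 1.69], [-1.03, 1.26], [-2.2, 2.34], [-1.47, 1.5], [-3.14, 3.14]. Speed limits (rad/s): [2.57, 2.57, 3.14, 3.14, 3.14, 3.14].

## Interface

Orientations are given as a unit quaternion [w, x, y, z].
In Python, from workcell import env gives the robot as it stands. The module is installed in compiled form; this text tells all that it offers.
- The arm moves only by the tool jog_arm, never from a script. Its argument "rows" is a list of rows, each a list of 6 numbers: the shift along the world's x, y, z in units of 40 mm (1.0 is 40 mm), then the turn, a rotation vector about the world's x, y, z in units of 6 degrees (1.0 is 6 degrees). In form: [[x, y, z, wx, wy, wz], ...]. A call has 1 to 12 rows; each row is the pose to reach, as a shift and turn from the pose commanded when the call began; what a row does not reach only later rows make up. A row lasts 1/12 s, in which the tool goes at most 41.7 mm and 7.16 degrees, less where a joint would pass 70% of its speed; a pose out of reach is approached as far as the arm can. A call with a gripper value outside its range is refused whole. "jaw" is the gripper command: -1 is fully open, 1 is shut, values between are in proportion, set as the call begins (left out, the last holds). The fingers move at their own pace and stop on an object; "force" is the grip in N (left out, the last holds). Time passes only in rows, so rows that repeat a pose let the fingers close. It gives the time, the measured TCP pose, the force, the opening and the grip force at its end, in the units of the state.
- env.get_state(): the state, without advancing time (a new reading comes with each control period).
- env.read_camera(name): name is "scene" or "top" or "wrist"; returns a dict with "pixels" (400x640x3 uint8, red, green, blue), "mtx" (3x3 intrinsics, pixels), "cam_to_world" (4x4, takes a point from camera to world coordinates). Camera axes: x right, y up, looking along -z (the intrinsics and any distortion apply to the point x, -y, -z); pixel columns grow to the right and rows downward; lengths in m; the calibration is good to about 2 mm. A picture is of the moment at which its call begins. There is no depth.
- env.hand_in(): hands the job in; it is judged then, once.
The state is a dict: "clock": time; "joint_pos": joint angles; "qvel": joint speeds; "tau": joint torques, N m; "tcp_pos": TCP position; "orientation": TCP orientation; "wrist_force": force on the tool from outside, world axes, zero at the start; "ft_torque": the same for the moment, N m; "finger_gap": finger opening in m; "grip_force": force on a finger pad.
Only numpy, scipy, OpenCV 4.12 (cv2) and the standard library are available. Lean on these libraries where they do the work, as an engineer would, in place of code of your own. Each camera call takes 0.05 s, during which the arm holds its last target. There are 200 camera calls.

## Working session

There is one attempt and no reset: what is moved stays moved. The work goes in short steps, Python scripts to look and compute and a tool call to move; the robot and the scene stay as the last step left them, time stands still between calls to the robot, and variables do not carry over. Pictures are saved under pics/ and viewed, at most 14 in all, crops included, and the job is handed in when it is done.

Besides the shell and the picture viewer there is one more tool, called after "Request:" as name(argument=value, ...), one argument or row to a line, values as JSON. jog_arm: Moves the arm, as the interface text tells. Its arguments: {"type":"object","properties":{"rows":{"type":"array","items":{"type":"array","items":{"type":"number"}}},"jaw":{"type":"number"},"force":{"type":"number"}},"required":["rows"]}

```bash
mkdir -p pics
cat > h.py <<'E'
import numpy as np, cv2
from workcell import env
def grab(n,name):
    r=env.read_camera(n); cv2.imwrite(f'pics/{name}.png',r['pixels'][:,:,::-1]); np.savez(f'{name}.npz',**{k:np.array(v) for k,v in r.items() if k in('pixels','mtx','cam_to_world')}); return r
def cast(r,uv,z):
    K=r['mtx'];T=r['cam_to_world']
    uv=np.atleast_2d(np.array(uv,float))
    d=np.c_[(uv-[K[0,2],K[1,2]])/[K[0,0],K[1,1]],np.ones(len(uv))]*[1,-1,-1]
    d=d@T[:3,:3].T; o=T[:3,3]
    return o+d*((z-o[2])/d[:,2])[:,None]
E
python3 - <<'E'
from h import *
for n in('top','scene'):
    r=grab(n,n+'0'); print({k:(np.round(v,3).tolist()) for k,v in r.items() if k!='pixels'})
s=env.get_state();print(s)
E
```

```text
{'mtx': [[365.279, 0.0, 321.012], [0.0, 365.279, 196.037], [0.0, 0.0, 1.0]], 'cam_to_world': [[-0.025, 0.995, -0.098, 0.476], [-1.0, -0.024, 0.011, 0.012], [0.009, 0.098, 0.995, 1.006], [0.0, 0.0, 0.0, 1.0]]}
{'mtx': [[410.668, 0.0, 326.429], [0.0, 410.668, 205.24], [0.0, 0.0, 1.0]], 'cam_to_world': [[-0.345, -0.783, 0.518, 1.209], [0.938, -0.294, 0.181, 0.216], [0.01, 0.548, 0.836, 1.094], [0.0, 0.0, 0.0, 1.0]]}
{'clock': 0.1, 'joint_pos': array([-1.28257984e+00,  3.13917219e-01,  4.51028707e-02,  1.30362940e+00,
        1.03215228e-05,  1.43118677e+00]), 'qvel': array([ 2.71803156e-05, -8.23845914e-04,  3.70906655e-03, -1.15139160e-03,
       -9.87151526e-04,  7.35063297e-04]), 'tau': array([ 2.39862937e-03, -4.81727529e+01,  2.99242991e+01,  1.27958343e-02,
       -1.64821968e-04,  3.26562414e-06]), 'tcp_pos': array([ 0.23842028, -0.52273248,  0.23050686]), 'orientation': array([-8.21818541e-04,  9.77207391e-01,  2.12285273e-01, -5.60015535e-05]), 'wrist_force': array([ 0.11407572, -0.74342309, -0.86002582]), 'ft_torque': array([-0.01273055, -0.05278302, -0.00475256]), 'grip_force': 0.0, 'finger_gap': 0.08522482596658162}
```

View pics/top0.png

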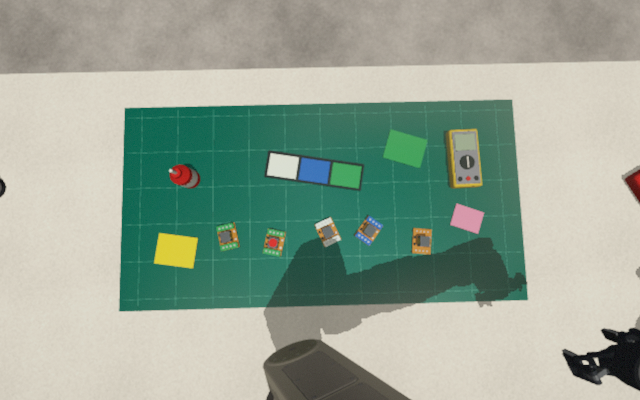

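View pics/scene0.png

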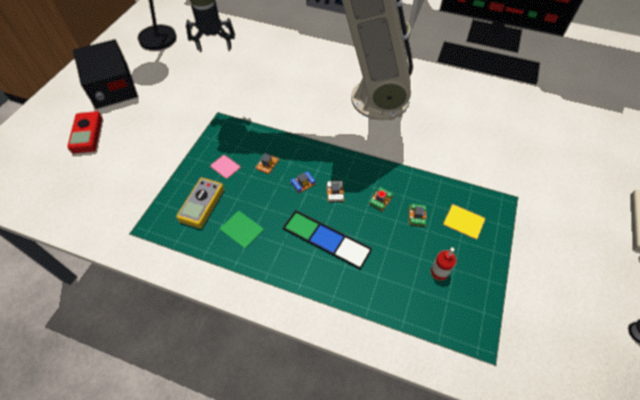

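The top view shows the tray at (314,170), with bays white, blue, green from left to right. The boards are green (228,236), reject (274,242), white (327,232), blue (370,230) and unfinished (422,241). The scene view agrees with this.

Run:
```python
from h import *
r=np.load('top0.npz'); p=r['pixels']
c=p[145:265,205:395,::-1]; cv2.imwrite('pics/crop0.png',cv2.resize(c,None,fx=4.2,fy=4.2,interpolation=cv2.INTER_CUBIC))
hsv=cv2.cvtColor(p,cv2.COLOR_RGB2HSV)
for n,(u,v) in dict(w=(283,166),b=(314,171),g=(346,175),bg=(405,148)).items():
    col=p[v,u].astype(int); m=(abs(p.astype(int)-col).max(2)<40).astype(np.uint8)
    k,l,st,ce=cv2.connectedComponentsWithStats(m,connectivity=4); i=l[v,u]
    q=cv2.minAreaRect(np.argwhere(l==i)[:,::-1].astype(np.float32))
    print(n,col,st[i,4],hsv[v,u],cast(r,q[0],.006).round(4),"corners",cast(r,cv2.boxPoints(q),.006)[:,:2].round(3).tolist())
for n,(u,v) in dict(green=(228,236),rej=(274,242),white=(327,232),blue=(370,230),unf=(422,241)).items():
    print(n,cast(r,(u,v),.03).round(3))
```

```text
w [217 222 210] 632 [ 43  14 222] [[0.6611 0.105  0.006 ]] corners [[0.637, 0.149], [0.698, 0.14], [0.685, 0.06], [0.624, 0.07]]
b [ 62 119 186] 643 [106 170 186] [[0.646  0.0183 0.006 ]] corners [[0.622, 0.063], [0.683, 0.053], [0.67, -0.026], [0.609, -0.016]]
g [ 70 167  98] 643 [ 69 148 167] [[ 0.631  -0.0685  0.006 ]] corners [[0.607, -0.024], [0.669, -0.035], [0.655, -0.114], [0.594, -0.102]]
bg [ 70 163  94] 1223 [ 68 145 163] [[ 0.6987 -0.2338  0.006 ]] corners [[0.667, -0.16], [0.771, -0.199], [0.73, -0.308], [0.628, -0.269]]
green [[0.471 0.25  0.03 ]]
rej [[0.452 0.128 0.03 ]]
white [[ 0.475 -0.013  0.03 ]]
blue [[ 0.478 -0.127  0.03 ]]
unf [[ 0.445 -0.265  0.03 ]]
```

View pics/crop0.png

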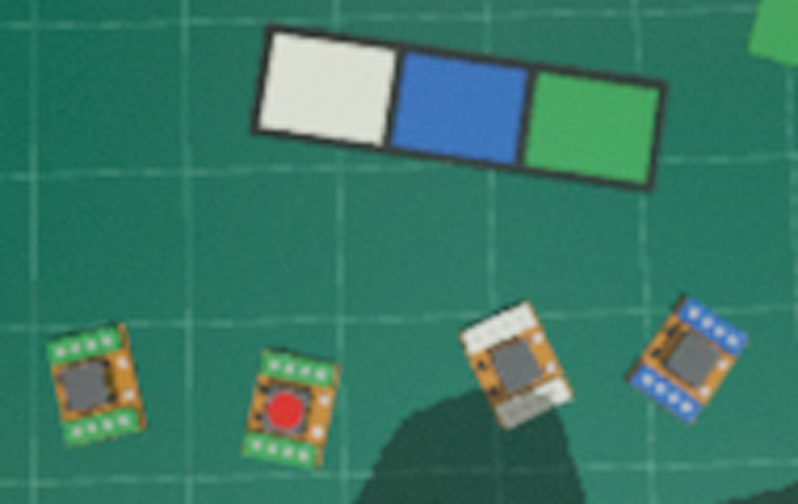

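The crop confirms it. The green, white and blue boards are clear, and the red sticker is on the board at crop (288,410). Next I measure the board axes.

Run:
```python
from h import *
r=np.load('top0.npz')
C=lambda a:(np.array(a)/4.2+[205,145])
for n,a,b,t in (('green',(85,342),(104,430),(86,387)),('white',(498,325),(535,403),(516,363)),('blue',(716,320),(665,393),(692,357))):
    P=cast(r,[C(a),C(b)],.019); d=P[0]-P[1]; m=P.mean(0); T=cast(r,[C(t)],.038)[0]
    yaw=np.degrees(np.arctan2(d[1],d[0]))
    print(n,'sep',np.linalg.norm(d).round(4),'ctr',m.round(4),'transf top',T.round(4),'board x yaw',yaw.round(1))
```

```text
green sep 0.0574 ctr [0.469 0.254 0.019] transf top [0.4685 0.2546 0.038 ] board x yaw 12.1
white sep 0.055 ctr [ 0.4761 -0.0156  0.019 ] transf top [ 0.4767 -0.0148  0.038 ] board x yaw 24.0
blue sep 0.0573 ctr [ 0.4781 -0.1274  0.019 ] transf top [ 0.4777 -0.1256  0.038 ] board x yaw -37.0
```

Request:
jog_arm(
  rows=[
    [5.94,12.69,-2.0,0,0,0],
    [5.94,12.69,-2.0,0,0,0],
    [5.94,12.69,-2.0,0,0,0],
    [5.94,12.69,-2.0,0,0,0],
    [5.94,12.69,-2.0,0,0,0],
    [5.94,12.69,-2.0,0,0,0],
    [5.94,12.69,-2.0,0,0,0],
    [5.94,12.69,-2.0,0,0,0],
    [5.94,12.69,-2.0,0,0,0],
    [5.94,12.69,-2.0,0,0,0],
    [5.94,12.69,-2.0,0,0,0],
    [5.94,12.69,-2.0,0,0,0],
  ],
  jaw=-1,
  force=40,
)

```text
clock: 1.1
tcp_pos: [0.4486, -0.0728, 0.1603]
orientation: [0.0, 0.977, 0.212, 0.0]
wrist_force: [0.3, -0.3, 0.1]
finger_gap: 0.0853
grip_force: 0.0
```

Request:
jog_arm(
  rows=[
    [0.7,1.45,-0.25,0,0,0],
    [0.7,1.45,-0.25,0,0,0],
    [0.7,1.45,-0.25,0,0,0],
    [0.7,1.45,-0.25,0,0,0],
    [0.7,1.45,-0.25,0,0,0],
  ],
)

```text
clock: 1.52
tcp_pos: [0.4759, -0.017, 0.1504]
orientation: [0.0, 0.977, 0.212, -0.001]
wrist_force: [0.3, -0.5, -0.1]
finger_gap: 0.0854
grip_force: 0.0
```

Run:
```python
from h import *
r=grab('wrist','w1'); print(r['mtx'].round(1),r['cam_to_world'].round(3),env.get_state()['tcp_pos'])
```

```text
[[322.2   0.  322.1]
 [  0.  322.2 197.4]
 [  0.    0.    1. ]] [[ 0.415  0.875  0.249  0.538]
 [-0.91   0.4    0.112  0.012]
 [-0.002 -0.273  0.962  0.292]
 [ 0.     0.     0.     1.   ]] [ 0.47598613 -0.01749457  0.15058488]
```

View pics/w1.png

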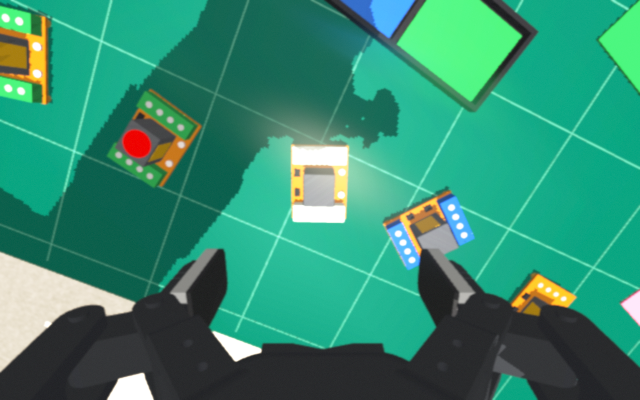

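The wrist view shows the white board aligned with the tool, its transformer top at (319,188). The blue board has blocks at (456,215) and (404,243).

Run:
```python
from h import *
r=np.load('w1.npz')
for n,a,b,t in (('white',(320,155),(319,213),(319.5,188)),('blue',(457,215),(404,243),(439,240))):
    P=cast(r,[a,b],.019); d=P[0]-P[1]; T=cast(r,[t],.038)[0]
    print(n,np.linalg.norm(d).round(4),P.mean(0).round(4),T.round(4),np.degrees(np.arctan2(d[1],d[0])).round(1))
print(env.get_state()['tcp_pos'].round(4))
```

```text
white 0.0519 [ 0.4769 -0.0134  0.019 ] [ 0.4786 -0.0128  0.038 ] 23.5
blue 0.053 [ 0.4809 -0.1217  0.019 ] [ 0.4794 -0.1242  0.038 ] -34.6
[ 0.476  -0.0175  0.1506]
```

Request:
jog_arm(
  rows=[
    [0.03,0.08,-0.9,0,0,0],
    [0.03,0.08,-1.8,0,0,0],
    [0.03,0.08,-2.6,0,0,0],
    [0.03,0.08,-3.1,0,0,0],
    [0.03,0.08,-3.41,0,0,0],
    [0.03,0.08,-3.41,0,0,0],
    [0.03,0.08,-3.41,0,0,0],
  ],
)

```text
clock: 2.15
tcp_pos: [0.4769, -0.0148, 0.0141]
orientation: [-0.0, 0.977, 0.211, -0.001]
wrist_force: [1.2, -0.6, 0.1]
finger_gap: 0.0856
grip_force: 0.0
```

Request:
jog_arm(
  rows=[
    [0,0,0,0,0,0],
    [0,0,0,0,0,0],
    [0,0,0,0,0,0],
    [0,0,0,0,0,0],
    [0,0,0,0,0,0],
    [0,0,0,0,0,0],
    [0,0,0,0,0,0],
    [0,0,0,0,0,0],
  ],
  jaw=1,
  force=40,
)

```text
clock: 2.82
tcp_pos: [0.4784, -0.0138, 0.0151]
orientation: [0.0, 0.977, 0.212, 0.001]
wrist_force: [-1.0, 0.3, 6.5]
finger_gap: 0.0251
grip_force: 41.4
```

Request:
jog_arm(
  rows=[
    [0,0,0.5,0,0,0],
    [0,0,1.2,0,0,0],
    [0,0,2.0,0,0,0],
    [0.6,0.4,2.0,0,0,1.15],
    [1.15,0.75,2.0,0,0,2.3],
    [1.7,1.1,2.0,0,0,3.45],
    [2.3,1.5,2.0,0,0,4.6],
    [2.9,1.9,2.0,0,0,5.75],
    [3.5,2.3,2.0,0,0,6.9],
    [4.1,2.65,2.0,0,0,8.05],
    [4.6,2.97,2.0,0,0,9.28],
    [4.6,2.97,2.0,0,0,9.28],
  ],
)

```text
clock: 3.82
tcp_pos: [0.6648, 0.1075, 0.0933]
orientation: [0.0, 0.763, 0.647, 0.001]
wrist_force: [1.2, 0.5, -1.1]
finger_gap: 0.025
grip_force: 40.6
```

Run:
```python
from h import *
grab('wrist','w2'); print(env.get_state())
```

```text
{'clock': 3.8667, 'joint_pos': array([3.97270511e-02, 5.63324733e-01, 8.84481724e-02, 1.09611623e+00,
       3.77091783e-05, 1.77961554e+00]), 'qvel': array([-0.02168044, -0.03592755, -0.06779655,  0.0114208 , -0.00871526,
        0.04961486]), 'tau': array([  0.61175896, -60.02100706,  30.04707456,  -0.33464642,
         0.10869458,  -0.36631859]), 'tcp_pos': array([0.66269934, 0.10641545, 0.09309633]), 'orientation': array([-7.51968513e-05,  7.64292981e-01,  6.44869157e-01, -6.59577978e-05]), 'wrist_force': array([ 0.31980929, -1.01431072, -0.12078887]), 'ft_torque': array([-0.03299946,  0.05809644,  0.02477657]), 'grip_force': 40.58105707168579, 'finger_gap': 0.025159702731168857}
```

View pics/w2.png

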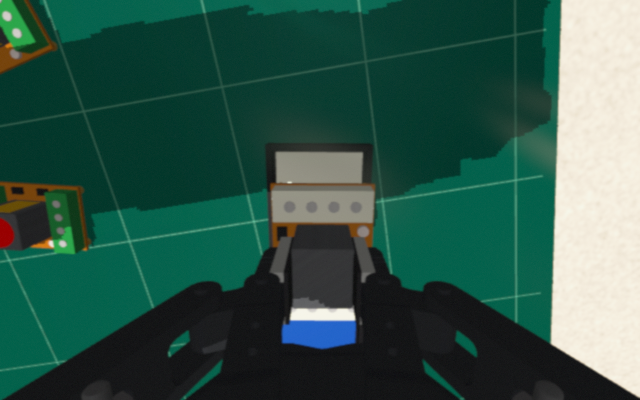

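The board is held level and square above the white bay. The plate's far corners are near (275,152) and (363,152).

Run:
```python
from h import *
r=np.load('w2.npz')
P=cast(r,[(275,152),(363,152)],.006); W=cast(r,[(267,144),(372,144)],.014)
d=P[1]-P[0]; x=d/np.linalg.norm(d); y=np.array([-x[1],x[0],0])
print(P.round(4),np.linalg.norm(d).round(4),'yaw',np.degrees(np.arctan2(x[1],x[0])).round(1),'ctr',(P.mean(0)-.04*y).round(4))
d=W[1]-W[0];print(np.linalg.norm(d).round(4),'ctr from wall',(W.mean(0)-.046*y).round(4))
B=cast(r,[(272,187),(375,187)],.098);print('board block outer edge',B.round(4), B.mean(0)-.034*y)
print(env.get_state()['tcp_pos'].round(4))
```

```text
[[0.6373 0.1504 0.006 ]
 [0.699  0.1402 0.006 ]] 0.0625 yaw -9.4 ctr [0.6616 0.1059 0.006 ]
0.0715 ctr from wall [0.6621 0.1063 0.014 ]
board block outer edge [[0.6481 0.1455 0.098 ]
 [0.6926 0.1382 0.098 ]] [0.66482885 0.10831644 0.098     ]
[0.6627 0.1064 0.0931]
```

Request:
jog_arm(
  rows=[
    [-0.04,-0.04,-0.5,0,0,0],
    [-0.04,-0.04,-1.0,0,0,0],
    [-0.04,-0.04,-1.4,0,0,0],
    [-0.04,-0.04,-1.6,0,0,0],
    [-0.04,-0.04,-1.7,0,0,0],
    [-0.04,-0.04,-1.75,0,0,0],
    [-0.04,-0.04,-1.8,0,0,0],
    [-0.04,-0.04,-1.8,0,0,0],
    [-0.04,-0.04,-1.8,0,0,0],
  ],
)

```text
clock: 4.62
tcp_pos: [0.6606, 0.1035, 0.0233]
orientation: [0.001, 0.765, 0.644, 0.001]
wrist_force: [-0.1, -0.6, -1.1]
finger_gap: 0.0251
grip_force: 40.6
```

Request:
jog_arm(
  rows=[
    [0,0,-0.02,0,0,0],
    [0,0,-0.04,0,0,0],
    [0,0,-0.06,0,0,0],
    [0,0,-0.06,0,0,0],
  ],
)

```text
clock: 4.95
tcp_pos: [0.6605, 0.1035, 0.0212]
orientation: [0.001, 0.765, 0.644, 0.001]
wrist_force: [-0.8, -0.6, 5.1]
finger_gap: 0.0255
grip_force: 41.2
```

Request:
jog_arm(
  rows=[
    [0,0,0,0,0,0],
    [0,0,0,0,0,0],
    [0,0,0,0,0,0],
    [0,0,0.05,0,0,0],
    [0,0,0.6,0,0,0],
    [0,0,1.5,0,0,0],
    [0,0,2.4,0,0,0],
    [0,0,2.4,0,0,0],
  ],
  jaw=-0.6,
)

```text
clock: 5.62
tcp_pos: [0.6643, 0.1037, 0.1241]
orientation: [0.004, 0.765, 0.644, 0.005]
wrist_force: [2.0, -0.5, 1.1]
finger_gap: 0.0684
grip_force: 0.0
```

Request:
jog_arm(
  rows=[
    [-4.55,-5.7,0.7,0,0,10.8],
    [-4.55,-5.7,0.7,0,0,10.8],
    [-4.55,-5.7,0.7,0,0,10.8],
    [-4.55,-5.7,0.7,0,0,10.8],
    [-4.55,-5.7,0.7,0,0,10.8],
    [-4.55,-5.7,0.7,0,0,10.8],
    [-4.55,-5.7,0.7,0,0,10.8],
    [-4.55,-5.7,0.7,0,0,10.8],
    [-4.55,-5.7,0.7,0,0,10.8],
    [-4.55,-5.7,0.7,0,0,10.8],
    [-4.55,-5.7,0.7,0,0,10.8],
    [-4.55,-5.7,0.7,0,0,10.8],
  ],
)

```text
clock: 6.62
tcp_pos: [0.478, -0.1247, 0.144]
orientation: [0.0, 0.302, 0.953, 0.0]
wrist_force: [-0.2, 0.3, 0.3]
finger_gap: 0.0681
grip_force: 0.0
```

Run:
```python
from h import *
grab('wrist','w3'); grab('top','t3'); s=env.get_state(); print(s['tcp_pos'],s['orientation'])
```

```text
[ 0.47810411 -0.12435247  0.14386519] [5.10616633e-05 3.01145939e-01 9.53578062e-01 3.19437438e-05]
```

View pics/w3.png

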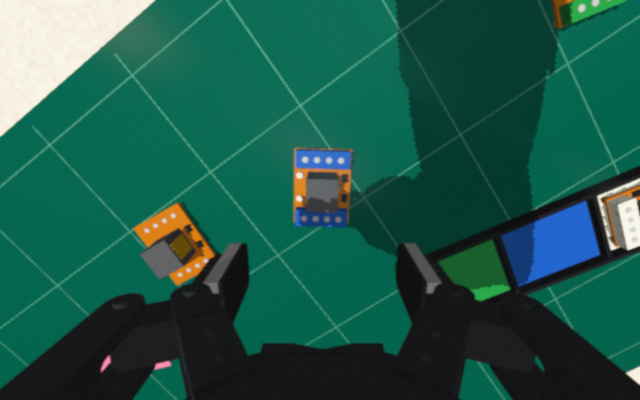

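The wrist view shows the blue board aligned, with blocks at (323,159) and (322,218). The white board is lying in its bay at (625,225).

Run:
```python
from h import *
r=np.load('w3.npz')
P=cast(r,[(323.5,159),(322,218)],.019); d=P[0]-P[1]; T=cast(r,[(322,194)],.038)[0]
m=P.mean(0);print(np.linalg.norm(d).round(4),m.round(4),T.round(4),np.degrees(np.arctan2(d[1],d[0])).round(1))
s=env.get_state();print((m-s['tcp_pos'])/.04)
```

```text
0.0519 [ 0.4768 -0.1236  0.019 ] [ 0.4757 -0.1235  0.038 ] 143.5
[-0.0316398   0.01970189 -3.12162971]
```

Request:
jog_arm(
  rows=[
    [-0.04,0.02,-0.9,0,0,-0.2],
    [-0.04,0.02,-1.8,0,0,-0.2],
    [-0.04,0.02,-2.5,0,0,-0.2],
    [-0.04,0.02,-3.0,0,0,-0.2],
    [-0.04,0.02,-3.23,0,0,-0.2],
    [-0.04,0.02,-3.23,0,0,-0.2],
    [-0.04,0.02,-3.23,0,0,-0.2],
  ],
)

```text
clock: 7.3
tcp_pos: [0.4766, -0.1236, 0.0149]
orientation: [-0.0, 0.311, 0.951, 0.0]
wrist_force: [-0.1, 0.7, 0.6]
finger_gap: 0.0686
grip_force: 0.0
```

Request:
jog_arm(
  rows=[
    [0,0,0,0,0,0],
    [0,0,0,0,0,0],
    [0,0,0,0,0,0],
    [0,0,0,0,0,0],
    [0,0,0,0,0,0],
    [0,0,0,0,0,0],
    [0,0,0,0,0,0],
  ],
  jaw=1,
  force=40,
)

```text
clock: 7.88
tcp_pos: [0.4775, -0.1242, 0.016]
orientation: [0.001, 0.311, 0.95, -0.0]
wrist_force: [-0.3, 0.8, 6.2]
finger_gap: 0.0251
grip_force: 41.0
```

Request:
jog_arm(
  rows=[
    [0,0,0.5,0,0,0],
    [0,0,1.2,0,0,0],
    [0,0,2.0,0,0,-1.0],
    [0.5,0.4,2.0,0,0,-2.1],
    [1.0,0.85,2.0,0,0,-3.2],
    [1.55,1.3,2.0,0,0,-4.3],
    [2.1,1.75,2.0,0,0,-5.4],
    [2.65,2.2,2.0,0,0,-6.5],
    [3.2,2.7,2.0,0,0,-7.6],
    [3.75,3.15,2.0,0,0,-8.7],
    [4.1,3.45,2.0,0,0,-9.8],
    [4.25,3.57,2.0,0,0,-10.57],
  ],
)

```text
clock: 8.88
tcp_pos: [0.6483, 0.0212, 0.0946]
orientation: [0.0, 0.765, 0.644, 0.001]
wrist_force: [0.3, -0.8, -1.1]
finger_gap: 0.0252
grip_force: 40.1
```

Request:
jog_arm(
  rows=[
    [0,0,0,0,0,0],
    [0,0,0,0,0,0],
    [0,0,0,0,0,0],
  ],
)

```text
clock: 9.13
tcp_pos: [0.6455, 0.0187, 0.0945]
orientation: [-0.0, 0.763, 0.646, -0.0]
wrist_force: [0.7, -0.5, -1.4]
finger_gap: 0.0253
grip_force: 40.1
```

Run:
```python
from h import *
grab('wrist','w4'); s=env.get_state(); print(s['tcp_pos'],np.degrees(2*np.arctan2(s['orientation'][2],s['orientation'][1])))
```

```text
[0.6455339  0.01846794 0.0945965 ] 80.42128451257699
```

View pics/w4.png

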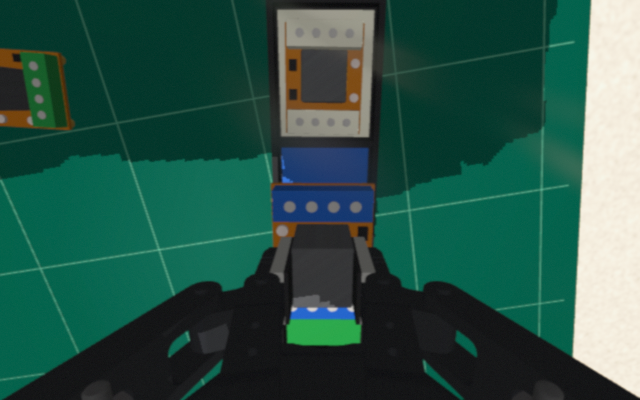

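The white board lies flat and centred in its bay. The blue board is held square over the blue bay.

Request:
jog_arm(
  rows=[
    [0,0,-0.5,0,0,0],
    [0,0,-1.0,0,0,0],
    [0,0,-1.4,0,0,0],
    [0,0,-1.6,0,0,0],
    [0,0,-1.7,0,0,0],
    [0,0,-1.74,0,0,0],
    [0,0,-1.78,0,0,0],
    [0,0,-1.8,0,0,0],
    [0,0,-1.82,0,0,0],
    [0,0,-1.82,0,0,0],
  ],
)

```text
clock: 10.02
tcp_pos: [0.6469, 0.0191, 0.0225]
orientation: [0.0, 0.764, 0.645, 0.0]
wrist_force: [0.4, 1.4, -0.6]
finger_gap: 0.0252
grip_force: 40.2
```

Request:
jog_arm(
  rows=[
    [0,0,-0.02,0,0,0],
    [0,0,-0.04,0,0,0],
    [0,0,-0.06,0,0,0],
    [0,0,-0.06,0,0,0],
  ],
)

```text
clock: 10.35
tcp_pos: [0.6469, 0.0191, 0.0221]
orientation: [0.001, 0.764, 0.645, 0.001]
wrist_force: [-3.5, 0.9, 11.7]
finger_gap: 0.0252
grip_force: 41.8
```

Request:
jog_arm(
  rows=[
    [0,0,0,0,0,0],
    [0,0,0,0,0,0],
    [0,0,0,0,0,0],
    [0,0,0.05,0,0,0],
    [0,0,0.6,0,0,0],
    [0,0,1.5,0,0,0],
    [0,0,2.4,0,0,0],
    [0,0,3.2,0,0,0],
    [0,0,3.2,0,0,0],
  ],
  jaw=-0.6,
)

```text
clock: 11.1
tcp_pos: [0.6504, 0.0188, 0.1554]
orientation: [0.004, 0.764, 0.645, 0.004]
wrist_force: [1.8, -0.6, 0.7]
finger_gap: 0.0683
grip_force: 0.0
```

Request:
jog_arm(
  rows=[
    [-4.45,5.87,0,0,0,18.6],
    [-4.45,5.87,0,0,0,18.6],
    [-4.45,5.87,0,0,0,18.6],
    [-4.45,5.87,0,0,0,18.6],
    [-4.45,5.87,0,0,0,18.6],
    [-4.45,5.87,0,0,0,18.6],
    [-4.45,5.87,0,0,0,18.6],
    [-4.45,5.87,0,0,0,18.6],
    [-4.45,5.87,0,0,0,18.6],
    [-4.45,5.87,0,0,0,18.6],
    [-4.45,5.87,0,0,0,18.6],
    [-4.45,5.87,0,0,0,18.6],
  ],
)

```text
clock: 12.1
tcp_pos: [0.4682, 0.2542, 0.1473]
orientation: [-0.0, 0.116, 0.993, 0.0]
wrist_force: [1.1, 0.9, -0.1]
finger_gap: 0.0683
grip_force: 0.0
```

Run:
```python
from h import *
s=env.get_state(); print(s['tcp_pos'],np.degrees(2*np.arctan2(s['orientation'][2],s['orientation'][1])),s['joint_pos'])
```

```text
[0.4681774  0.25415969 0.14729672] 166.70879914961216 [ 3.46586047e-01  2.72470413e-01 -2.19883540e-01  1.07845009e+00
  4.05642982e-05  5.78561264e-01]
```

Turn the remaining 25° and look.

Request:
jog_arm(
  rows=[
    [0,0,0,0,0,4.2],
    [0,0,0,0,0,4.2],
    [0,0,0,0,0,4.2],
    [0,0,0,0,0,4.2],
    [0,0,0,0,0,4.2],
    [0,0,0,0,0,4.2],
  ],
)

```text
clock: 12.6
tcp_pos: [0.4683, 0.2538, 0.1473]
orientation: [-0.0, -0.099, 0.995, 0.0]
wrist_force: [-0.2, -0.2, -0.2]
finger_gap: 0.0684
grip_force: 0.0
```

Run:
```python
from h import *
grab('wrist','w5'); s=env.get_state(); print(s['tcp_pos'],np.degrees(2*np.arctan2(s['orientation'][2],s['orientation'][1])))
```

```text
[0.46834137 0.25384121 0.14731406] 191.3970298103156
```

View pics/w5.png

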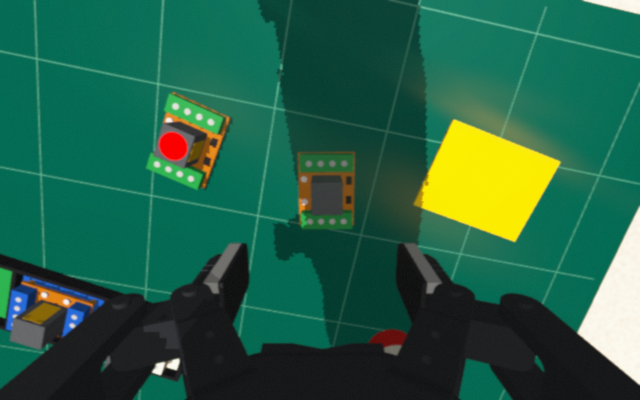

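The green board sits under the gripper, with blocks at (326,163) and (327,221). The sticker board is well to the left.

Run:
```python
from h import *
r=np.load('w5.npz')
P=cast(r,[(326.5,163),(327,221)],.019); d=P[0]-P[1]; T=cast(r,[(327,196)],.038)[0]
m=P.mean(0);print(np.linalg.norm(d).round(4),m.round(4),T.round(4),np.degrees(np.arctan2(d[1],d[0])).round(1)%360)
s=env.get_state();print((m-s['tcp_pos'])/.04)
```

```text
0.052 [0.4697 0.2586 0.019 ] [0.4675 0.2581 0.038 ] 192.1
[ 0.03439177  0.1198677  -3.20785148]
```

Request:
jog_arm(
  rows=[
    [0.02,0.11,-0.9,0,0,0.1],
    [0.02,0.11,-1.8,0,0,0.1],
    [0.02,0.11,-2.6,0,0,0.1],
    [0.02,0.11,-3.1,0,0,0.1],
    [0.02,0.11,-3.3,0,0,0.1],
    [0.02,0.11,-3.3,0,0,0.1],
    [0.02,0.11,-3.3,0,0,0.1],
  ],
)

```text
clock: 13.23
tcp_pos: [0.4696, 0.2584, 0.0159]
orientation: [0.0, -0.105, 0.994, 0.0]
wrist_force: [0.6, -0.4, 0.6]
finger_gap: 0.0685
grip_force: 0.0
```

Request:
jog_arm(
  rows=[
    [0,0,0,0,0,0],
    [0,0,0,0,0,0],
    [0,0,0,0,0,0],
    [0,0,0,0,0,0],
    [0,0,0,0,0,0],
    [0,0,0,0,0,0],
    [0,0,0,0,0,0],
  ],
  jaw=1,
  force=40,
)

```text
clock: 13.82
tcp_pos: [0.4704, 0.2587, 0.017]
orientation: [0.001, -0.105, 0.994, 0.0]
wrist_force: [-0.6, -0.9, 6.5]
finger_gap: 0.0252
grip_force: 41.4
```

Request:
jog_arm(
  rows=[
    [0,0,0.5,0,0,0],
    [0,0,1.2,0,0,0],
    [0,0,2.0,0,0,0],
    [0.4,-0.8,2.0,0,0,1.14],
    [0.8,-1.6,2.0,0,0,2.28],
    [1.2,-2.4,2.0,0,0,3.42],
    [1.6,-3.2,2.0,0,0,4.56],
    [2.0,-4.0,2.0,0,0,5.7],
    [2.4,-4.8,2.0,0,0,6.84],
    [2.8,-5.6,2.0,0,0,7.98],
    [3.2,-6.4,2.0,0,0,9.12],
    [3.6,-7.2,2.0,0,0,10.26],
  ],
)

```text
clock: 14.82
tcp_pos: [0.6136, -0.0315, 0.0957]
orientation: [0.0, -0.602, 0.799, 0.0]
wrist_force: [1.0, 1.5, -1.2]
finger_gap: 0.0255
grip_force: 40.5
```

Request:
jog_arm(
  rows=[
    [0.3,-0.6,0,0,0,0.8],
    [0.46,-0.96,0,0,0,1.14],
    [0.46,-0.96,0,0,0,1.14],
    [0.46,-0.96,0,0,0,1.14],
    [0.46,-0.96,0,0,0,1.14],
  ],
)

```text
clock: 15.23
tcp_pos: [0.6308, -0.0674, 0.0952]
orientation: [-0.0, -0.646, 0.763, 0.001]
wrist_force: [0.1, -0.0, -0.7]
finger_gap: 0.0251
grip_force: 40.5
```

Run:
```python
from h import *
grab('wrist','w6'); s=env.get_state(); print(s['tcp_pos'],np.degrees(2*np.arctan2(s['orientation'][2],s['orientation'][1])))
```

```text
[ 0.63079118 -0.06700787  0.09532985] 260.53731433922496
```

View pics/w6.png

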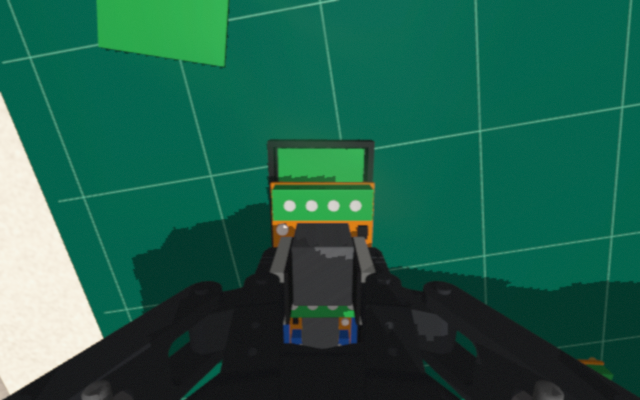

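The green board is square over the smaller green plate in the tray. Lowering it.

Request:
jog_arm(
  rows=[
    [0,-0.02,-0.5,0,0,0],
    [0,-0.02,-1.0,0,0,0],
    [0,-0.02,-1.4,0,0,0],
    [0,-0.02,-1.6,0,0,0],
    [0,-0.02,-1.7,0,0,0],
    [0,-0.02,-1.74,0,0,0],
    [0,-0.02,-1.78,0,0,0],
    [0,-0.02,-1.8,0,0,0],
    [0,-0.02,-1.82,0,0,0],
    [0,-0.02,-1.82,0,0,0],
  ],
)

```text
clock: 16.12
tcp_pos: [0.632, -0.069, 0.0233]
orientation: [0.0, -0.646, 0.763, -0.0]
wrist_force: [-0.2, 0.1, -0.7]
finger_gap: 0.0253
grip_force: 40.6
```

Request:
jog_arm(
  rows=[
    [0,0,-0.02,0,0,0],
    [0,0,-0.03,0,0,0],
    [0,0,-0.03,0,0,0],
  ],
)

```text
clock: 16.37
tcp_pos: [0.6321, -0.0691, 0.023]
orientation: [0.0, -0.646, 0.763, -0.001]
wrist_force: [-1.6, 0.8, 5.9]
finger_gap: 0.0253
grip_force: 41.5
```

Contact is gentle, so release, rise and back off.

Request:
jog_arm(
  rows=[
    [0,0,0,0,0,0],
    [0,0,0,0,0,0],
    [0,0,0,0,0,0],
    [0,0,0.05,0,0,0],
    [0,0,0.6,0,0,0],
    [0,0,1.5,0,0,0],
    [0,0,2.4,0,0,0],
    [0,0,3.2,0,0,0],
    [-0.7,0,3.6,0,0,0],
    [-1.5,0,3.6,0,0,0],
    [-2.3,0,3.6,0,0,0],
    [-3.0,0,3.6,0,0,0],
  ],
  jaw=-0.6,
)

```text
clock: 17.37
tcp_pos: [0.51, -0.0688, 0.1659]
orientation: [0.0, -0.646, 0.763, -0.0]
wrist_force: [-0.5, -0.4, 1.4]
finger_gap: 0.0684
grip_force: 0.0
```

Request:
jog_arm(
  rows=[
    [-0.5,0,0,0,0,0],
    [-1,0,0,0,0,0],
    [-1,0,0,0,0,0],
    [-1,0,0,0,0,0],
    [-1,0,0,0,0,0],
  ],
)

```text
clock: 17.78
tcp_pos: [0.4724, -0.0691, 0.1659]
orientation: [0.0, -0.646, 0.763, -0.001]
wrist_force: [0.0, 0.1, 1.0]
finger_gap: 0.068
grip_force: 0.0
```

Run:
```python
from h import *
r=grab('top','t7'); c=r['pixels'][120:265,165:435,::-1]; cv2.imwrite('pics/c7.png',cv2.resize(c,None,fx=2.9,fy=2.9,interpolation=cv2.INTER_CUBIC))
```

```text
(no output)
```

View pics/c7.png

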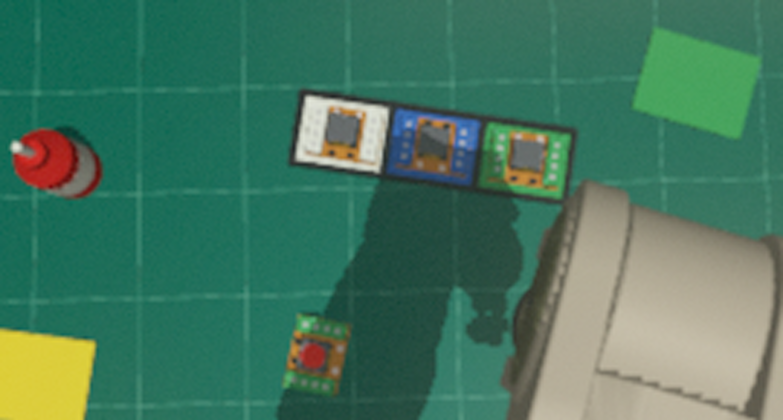

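All three boards lie flat inside their matching bays, at crop (343,130), (433,142) and (527,158). The sticker board and bottle have not moved.

```bash
python3 -c "
from workcell import env
print(env.hand_in())"
```

```text
the job is handed in; nothing more can be done
None
```

The white, blue and green boards are each set down gently and lying flat in their matching tray bays; nothing else was touched, and the job was handed in at about 18 s.

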